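Send a tube carrier down the gravity lane and switch on the reader

ROBOT

A 6-joint arm with a two-finger parallel gripper is mounted at the origin on the work surface. World frame = base frame: x ahead of the robot, y to its left, z up, the work surface at z = 0. Lengths are in m, angles in rad, forces in N, time in s.
With the tool pointing down it reaches from about 0.4 to 0.825 m from the base axis. Payload 7 kg.
Tool frame: the origin (TCP) lies on the centre line of the jaws, within the pads' length; the fingertips stand 25 mm ahead of it and the grasp point (between the pads) lies 6 mm ahead of it; z points along the fingers, y is the direction in which the jaws open and shut (so a half turn about z gives the same grasp; the last joint's range is limited). The gripper opens to 88 mm and grips with 3 to 60 N. Pads are 19 mm wide; open, the fingers measure 130 mm over their backs; the gripper's body (78 mm by 193 mm) begins 47 mm behind the grasp point.
Start: joints at [1.552, 0.359, 0.012, 0, -1.224, -0.288], TCP at [0.204, 0.643, 0.252] pointing down, gripper open.
Joint ranges: [-3.07, 3.07], [-1.43, 2.12], [-1.02, 1.25], [-3.03, 1.67], [-3.05, -0], [-3.03, 3.03]. Speed limits (rad/s): [2.39, 2.39, 3.01, 3.14, 3.14, 3.14].

INTERFACE

Orientations are given as [roll, pitch, yaw] about the fixed x, y, z axes, in that order (R = Rz(yaw) Ry(pitch) Rx(roll)).
In Python, from station import * gives the robot as it stands. The module is installed in compiled form; this text tells all that it offers.
- The arm moves only by the tool step_arm, never from a script. Its argument "commands" is text: rows parted by semicolons, each of 6 numbers parted by spaces: the shift along the tool's x, y, z in mm, then the turn, a rotation vector about the tool's x, y, z in rad. A call has 1 to 8 rows; each row shifts and turns the commanded pose from where the row before left it, along the tool's axes as they then stand; what a row does not reach is not made up. A row lasts 1/8 s, in which the tool goes at most 62.5 mm and 10.7 degrees, less where a joint would pass 70% of its speed; a pose out of reach is approached as far as the arm can. A call is refused whole if a number of a shift passes 62.5 or a number of a turn 0.188, either way. A call with a gripper value outside its range is refused whole. "jaw" is the finger opening in mm, from 0 to 87.6, set as the call begins (left out, the last holds). The fingers move at their own pace and stop on an object; "grip_force" is the grip in N (left out, the last holds). Time passes only in rows, so rows that do not move let the fingers close. It gives the time, the measured TCP pose, the force and the opening at its end, in the units of the state.
- get_state(): the state, without advancing time (a new reading comes with each control period).
- grab_frame(name): name is "scene" or "top"; returns a dict with "frame" (384x512x3 uint8, red, green, blue), "fovy" (degrees; the focal length in pixels is half the picture's height over the tangent of half this angle, whatever the lens; pixels are square), "cx", "cy" (the principal point, pixels), "k1" (the pictures are not rectified: a ray, as slopes to the right and down, at radius r is drawn at 1 + k1 r^2 times it, then the intrinsics apply), "rvec" (rotation vector, rad) and "tvec" (3), from world to camera coordinates, as OpenCV has them. Camera axes: x right, y down, z forward; pixel columns grow to the right and rows downward; lengths in m; the calibration is good to about 2 mm. A picture is of the moment at which its call begins. There is no depth.
- job_done(): hands the job in, once; it reports no verdict.
Trained networks look in a picture, given as the dict that the camera call returned (one of the last four; its "shot" number tells which), for a name from the list of things; names that differ only in an ending like _2 or _b are one class to them, and where a whole thing is asked for, a point or a joint stands for the part that bears it (a point fixed in the world has none). Each returns a list of dicts, best first, with "conf" (0 to 1); they miss things now and then, are a little off and sometimes report something else, mostly with a low value. They report only what shows in the picture. A call takes as long as a camera call.
- recognise(picture, name): "pixel" ([column, row] in pixels, amid what is visible of it).
The state is a dict: "t": time; "q": joint angles; "qd": joint speeds; "joint_efforts": joint torques, N m; "eef_pos": TCP position; "ee_rot": TCP orientation; "force": force on the tool from outside, world axes, zero at the start; "moment": the same for the moment, N m; "width": finger opening in m.
Only numpy, scipy, OpenCV 4.12 (cv2) and the standard library are available. Lean on these libraries where they do the work, as an engineer would, in place of code of your own. Each camera call takes 0.05 s, during which the arm holds its last target.

TASK

Hook the carrier with the three small tubes over the upper third of the sloped rail, let the rail take its wheels while you still hold it, then let go so that it rolls by itself down to the stop. Once you have seen it come to rest against the stop, flip the toggle on the grey switch box over until it snaps to the other side. Do not help the carrier down by hand, and leave everything else on the bench where it stands.

Things in the scene. Friction and masses are not known exactly. Their poses are not given: they have to be found in the camera images.
- carrier: Steel roller carrier with three 13 mm white-capped tubes, loose, 0.25 to 0.45 kg, standing on the bench on its base. Origin: centre of the underside. x: open side of the hook, y: direction of travel, z up. Base 60 x 64 mm (x, y), 6 thick; total height 185. Spine plate x -17 to -12 and hook tip plate x 12 to 17, both 50 long in y. Symmetric in y, so it may hang with its open side either way.
- carrier_fin (a point): Where to pinch the carrier: middle of its plastic grip fin, 165 mm above the carrier's origin. The fin is 10 thick (x), 30 long (y) and stands from 137 (top of the bridge, 34 x 50 mm) to 185 above the origin. Pinch it across x from above.
- carrier_throat (a point): Middle of the hook's throat, 82 mm above the carrier's origin. The throat opens to the carrier's +x, from the tube caps (64 above the origin) up to the hook tip's lower edge (100). The 20 mm deep rail must enter here sideways, carrier tilted to the rail's slope; then lower the carrier onto the rail.
- carrier_seat (a point): Point midway under the two wheels, 108 mm above the carrier's origin; lies on the rail's top face when the carrier hangs. Wheels: radius 10, 18 wide, at y = -16 and 16, with some drag, so that it rolls at 0.1 to 0.4 m/s. Side play on the rail 7 mm each way.
- lane: Fixed stand of the gravity lane, 420 mm long. Origin on the bench under the rail's middle; y horizontal along the rail, low end +y, high end -y. Rail: plain bar 10 wide (x -5 to 5), 20 deep, falling to +y at 0.14 rad. It is clamped at an unmarked height: its top face at y = 0 is anywhere from 150 to 220 mm above the bench, which this pose does not tell: find it by touch or sight. Holds over 40 N.
- lane_high (a point): Point on the bench under the middle of the rail's upper third, at lane y = -100: a good place to hang the carrier (upper third: seat at lane y below -50). The rail is 14 mm higher here than at y = 0. The high post (22 mm square, 150 tall, with a round leg up to the rail) stands at lane y = -178; feet 70 x 45 x 12 mm, floor strip 50 wide, 5 thick.
- lane_stop (a point): Point on the bench under the face of the stop at the low end, lane y = 160. The stop is a block 34 wide in x, standing 32 above the rail, in front of the low post (lane y = 178). A carrier resting against it has its seat at about lane y = 135.
- switch_box: Fixed grey switch box 85 x 70 x 42 mm, origin at the centre of its underside. The toggle's pivot is at its centre, 44 above the bench; the lever swings in the box's x-z plane.
- toggle (a joint): Lever angle, rad: 0 = leaning to the box's -x by 0.42 from upright (off), 0.84 = leaning to +x (on). An over-centre spring drives it away from the upright to either end; about 3 N at the tip, pushed towards the box's +x, takes it over, then it snaps home.
- toggle_tip (a point): Centre of the 15 mm ball at the lever's end, 52 mm from the pivot (47 above it when off, about 91 above the bench); the rod is 9 mm thick.
- flask_carrier: Second carrier of the same frame (185 tall) but with one square amber flask instead of tubes; standing upright at its underside centre; bystander, must stay put.
- tube_rack: Grey rack 60 x 110 x 84 mm with seven capped tubes, standing upright at its underside centre; bystander, must stay put.
- pot: White lidded pot, 46 dia, 38 tall, standing upright at its underside centre; bystander, must stay put.
- wash_bottle: White bottle, 60 dia, 150 tall, standing upright at its underside centre; bystander, must stay put.
- swab_box: Open cardboard box of swabs 110 x 150 x 70 mm, standing upright at its underside centre; bystander, must stay put.
- beaker: Clear beaker, 70 dia, 85 tall, standing upright at its underside centre; bystander, must stay put.

How it is judged:
On the way, in this order (a step that is already met when the one before it is completed fails the run):
1. the carrier is hooked over the upper third of the rail and bears on it while the fingers still hold it (x of carrier_seat in the frame of lane between -0.011 and 0.011 m and z of carrier_seat in the frame of lane above 0.11 m and contact force between carrier and lane above 0.5 N and y of carrier_seat in the frame of lane below -0.05 m and contact force between the fingers and carrier above 1 N), for 0.1 s.
2. let go, the carrier has rolled down and rests against the stop (x of carrier_seat in the frame of lane between -0.011 and 0.011 m and z of carrier_seat in the frame of lane above 0.11 m and contact force between carrier and lane above 0.5 N and y of carrier_seat in the frame of lane above 0.125 m and linear speed of carrier below 0.02 m/s and angle between carrier's own z axis and vertical below 0.25 rad and contact force between the fingers and carrier below 0.1 N), for 0.2 s.
3. then the toggle is snapped over to on (value of joint toggle above 0.72 rad), for 0.2 s.
At the end, for the whole second after the job is handed in: The carrier hangs on the rail (seat within 11 mm of the rail's middle line), at rest, not touched by the fingers, within 10 mm of the stop (seat beyond 125 mm along the lane), and the toggle stands past 0.72 rad on its on side (all of step 2 and value of joint toggle above 0.72 rad and angular speed of carrier below 0.3 rad/s).
It fails at once if the hand touches the carrier on the lower half of the rail (it must roll by itself) (x of carrier_seat in the frame of lane between -0.011 and 0.011 m and z of carrier_seat in the frame of lane between 0.11 and 0.235 m and contact force between carrier and lane above 0.5 N and y of carrier_seat in the frame of lane above 0 m and contact force between the fingers and carrier above 0.5 N).
It fails at once if another thing on the bench is shifted by more than 30 mm or tipped (distance of any of flask_carrier, tube_rack, pot, wash_bottle, swab_box, beaker from where it was at the start of the episode above 0.03 m or angle between any of flask_carrier, tube_rack, pot, wash_bottle, swab_box, beaker's own z axis and vertical above 0.5 rad).
It also fails if it takes over 67 s, if anything falls off the work surface, if the arm or the gripper's body presses on something with over 40 N, if the wrist force passes 120 N, or if a joint passes its speed limit or range.

## Working session

There is one attempt and no reset: what is moved stays moved. The work goes in short steps, Python scripts to look and compute and a tool call to move; the robot and the scene stay as the last step left them, time stands still between calls to the robot, and variables do not carry over. Pictures are saved under pics/ and viewed, and the job is handed in when it is done.

Besides the shell and the picture viewer there is one more tool, called after "Call:" as a command line: name --argument value ..., lists and objects as JSON in quotes. step_arm: Moves the arm, as the interface text tells. Its arguments: {"type":"object","properties":{"commands":{"type":"string"},"jaw":{"type":"number"},"grip_force":{"type":"number"}},"required":["commands"]}

```bash
mkdir -p pics; cat > h.py <<'E'
from station import *
import numpy as np, cv2
from scipy.spatial.transform import Rotation as R
def cam(f):
    H,W=f["frame"].shape[:2]; fl=H/2/np.tan(np.radians(f["fovy"])/2)
    Rm=R.from_rotvec(np.ravel(f["rvec"])).as_matrix(); t=np.ravel(f["tvec"]); return fl,Rm,t
def proj(f,P):
    fl,Rm,t=cam(f); c=np.atleast_2d(P)@Rm.T+t; s=c[:,:2]/c[:,2:]; r2=(s**2).sum(1,keepdims=True)
    return s*(1+f["k1"]*r2)*fl+[f["cx"],f["cy"]]
def ray(f,px):
    fl,Rm,t=cam(f); d=(np.array(px,float)-[f["cx"],f["cy"]])/fl; s=d.copy()
    for _ in range(30): s=d/(1+f["k1"]*(s@s))
    v=Rm.T@np.array([s[0],s[1],1]); return -Rm.T@t, v/np.linalg.norm(v)
def atz(f,px,z):
    o,v=ray(f,px); return o+v*(z-o[2])/v[2]
def tri(fs,pxs):
    A=np.zeros((3,3));b=np.zeros(3);L=[]
    for f,p in zip(fs,pxs):
        o,v=ray(f,p);M=np.eye(3)-np.outer(v,v);A+=M;b+=M@o;L.append((o,v))
    X=np.linalg.solve(A,b); return X,[np.linalg.norm(np.cross(X-o,v)) for o,v in L]
def save(f,n,box=None,s=1):
    im=f["frame"][:,:,::-1]
    if box: im=im[box[1]:box[3],box[0]:box[2]]
    cv2.imwrite("pics/"+n,cv2.resize(im,None,fx=s,fy=s,interpolation=cv2.INTER_CUBIC))
E
python3 - <<'E'
from h import *
import pickle
a=grab_frame("scene");b=grab_frame("top")
pickle.dump((a,b),open("f0.pkl","wb"))
save(a,"s0.png",s=1.5);save(b,"t0.png",s=1.5)
for f in(a,b):
    print(cam(f)[0],-cam(f)[1].T@cam(f)[2],f["k1"])
    for n in["carrier","carrier_fin","carrier_throat","carrier_seat","lane","lane_high","lane_stop","switch_box","toggle_tip","flask_carrier","tube_rack"]:
        try: print(n,[(np.round(d["pixel"]).tolist(),round(d["conf"],2)) for d in recognise(f,n)][:3])
        except Exception as e: print(n,e)
s=get_state();print(s["t"],s["eef_pos"],s["ee_rot"],s["force"],s["width"])
E
```

```text
416.3397392835926 [0.95167963 0.69860228 1.03711166] -0.0315083415677086
carrier [([218.0, 141.0], 0.82), ([268.0, 260.0], 0.47)]
carrier_fin [([220.0, 147.0], 0.64)]
carrier_throat [([221.0, 140.0], 0.9)]
carrier_seat [([217.0, 140.0], 0.73)]
lane [([270.0, 257.0], 0.92)]
lane_high [([269.0, 257.0], 0.9)]
lane_stop [([267.0, 259.0], 0.67), ([323.0, 239.0], 0.6)]
switch_box [([322.0, 240.0], 0.84)]
toggle_tip [([329.0, 221.0], 0.44), ([298.0, 186.0], 0.31)]
flask_carrier [([240.0, 152.0], 0.72), ([322.0, 239.0], 0.72), ([218.0, 145.0], 0.59)]
tube_rack [([299.0, 188.0], 0.73)]
498.8309796594803 [ 0.26977363 -0.01733244  1.80355988] -0.09054933684306334
carrier [([356.0, 208.0], 0.67), ([245.0, 214.0], 0.66)]
carrier_fin [([355.0, 206.0], 0.9)]
carrier_throat [([350.0, 204.0], 0.84), ([247.0, 215.0], 0.44)]
carrier_seat [([349.0, 203.0], 0.55)]
lane []
lane_high [([223.0, 181.0], 0.71)]
lane_stop [([220.0, 182.0], 0.86)]
switch_box [([211.0, 226.0], 0.87)]
toggle_tip [([356.0, 208.0], 0.54)]
flask_carrier [([321.0, 213.0], 0.79), ([380.0, 171.0], 0.2), ([223.0, 181.0], 0.18)]
tube_rack [([266.0, 241.0], 0.78)]
1.2 [0.20386393 0.6434475  0.25157491] [ 3.14158588e+00 -1.20590818e-06 -3.06763228e-01] [-0.08420885 -0.34918137  0.00754434] 0.08772349651732705
```

View pics/s0.png

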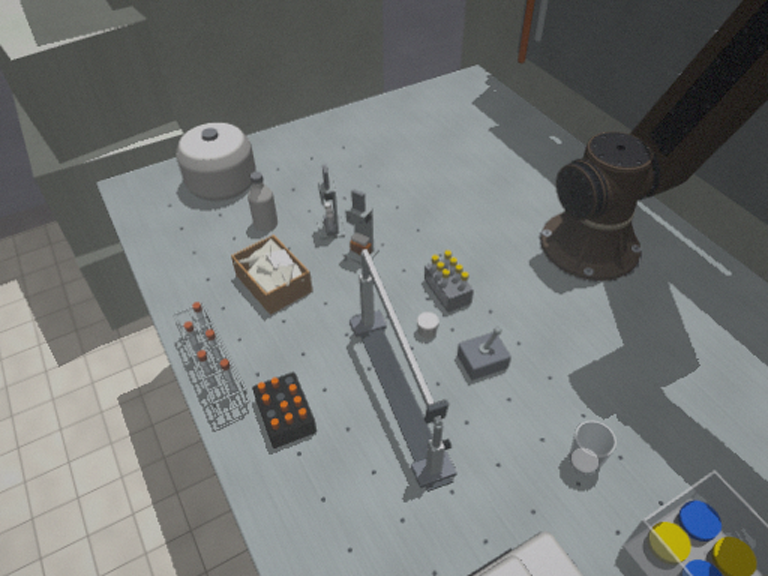

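View pics/t0.png

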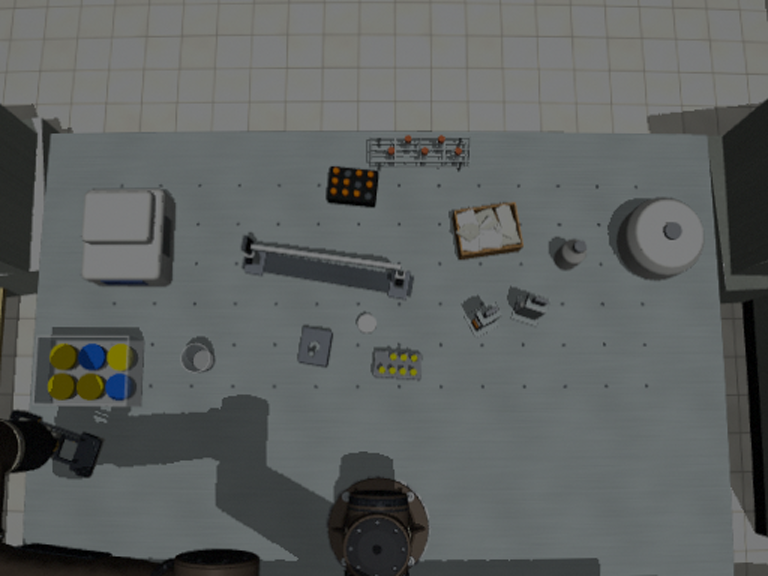

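```bash
python3 - <<'E'
from h import *
import pickle
a,b=pickle.load(open("f0.pkl","rb"))
save(a,"s1.png",(180,90,380,230),4);save(a,"s2.png",(200,180,400,320),4);save(b,"t1.png",(190,130,390,270),4)
E
```

```text
(no output)
```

View crops.

View pics/s1.png

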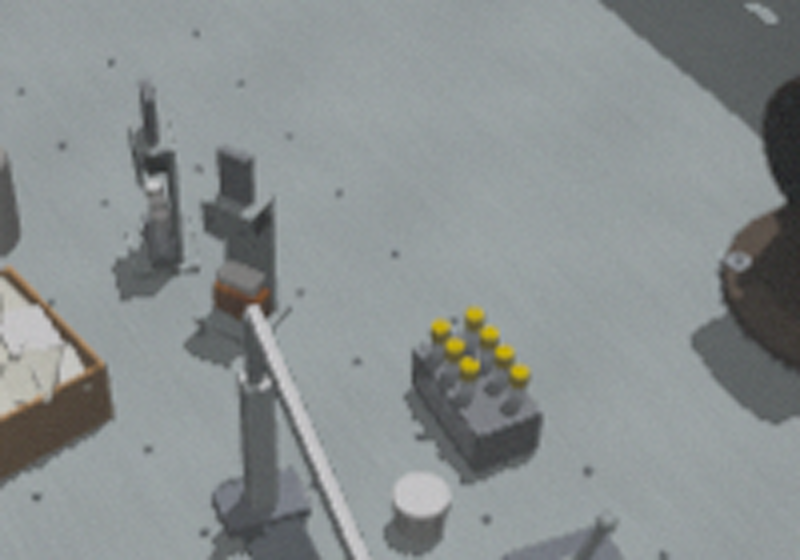

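View pics/s2.png

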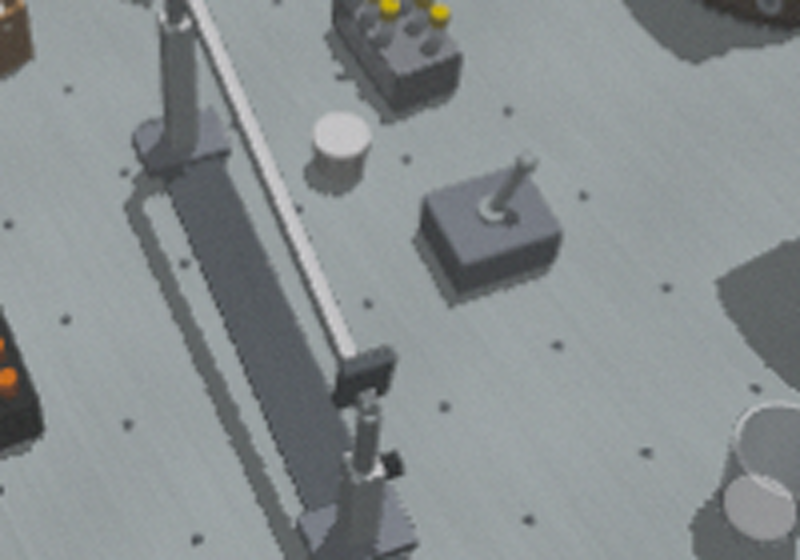

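View pics/t1.png

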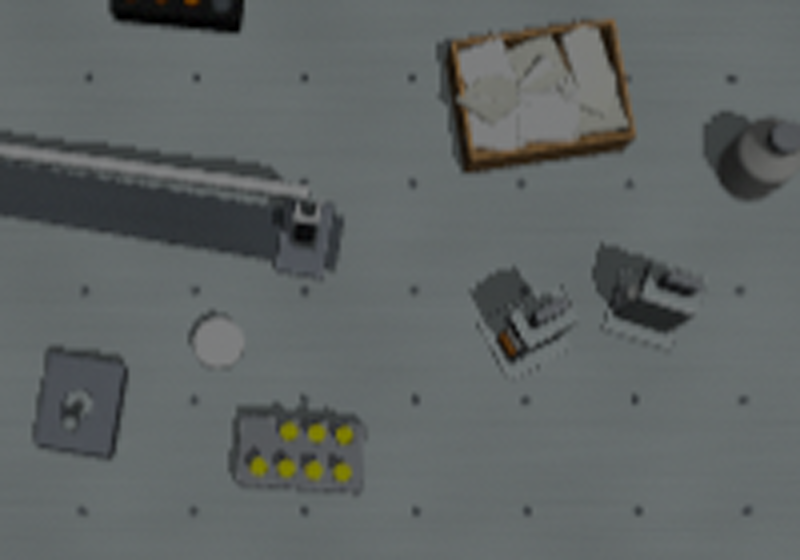

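```bash
python3 - <<'E'
from h import *
import pickle
a,b=pickle.load(open("f0.pkl","rb"))
for f in(a,b): f["frame"]=np.clip(255*(f["frame"]/255.)**0.7,0,255).astype(np.uint8)
save(a,"s3.png",(225,160,325,235),8);save(a,"s4.png",(230,250,330,325),8);save(b,"t2.png",(150,150,280,205),6);save(b,"t3.png",(310,180,380,230),11);save(a,"s5.png",(200,100,260,180),7)
E
```

```text
(no output)
```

View pics/s3.png

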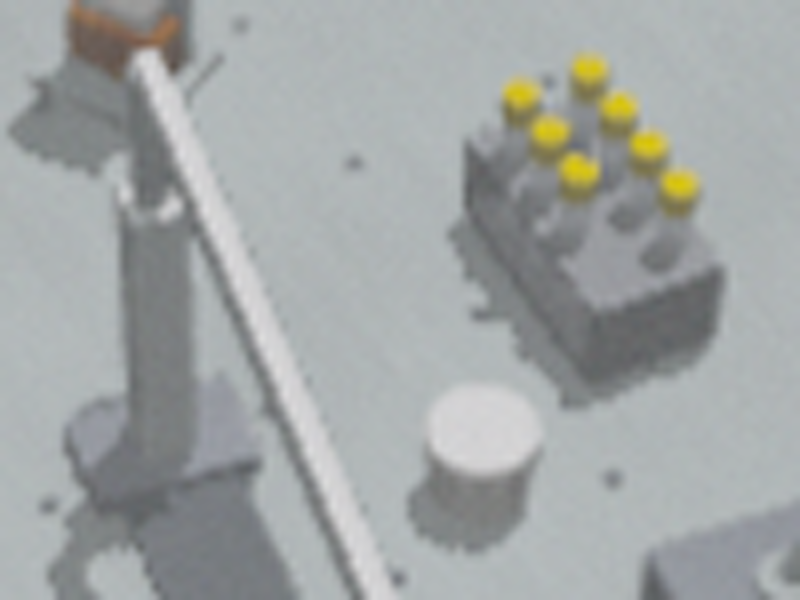

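View pics/s4.png

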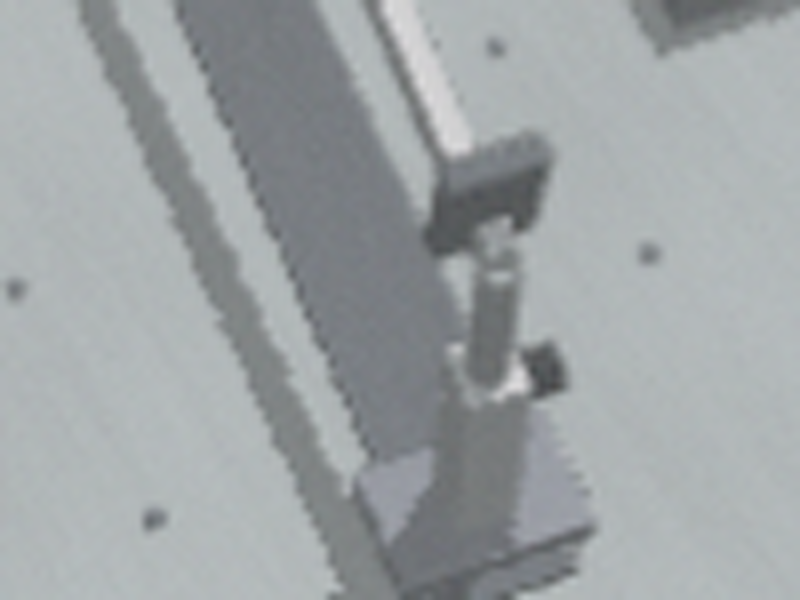

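View pics/t2.png

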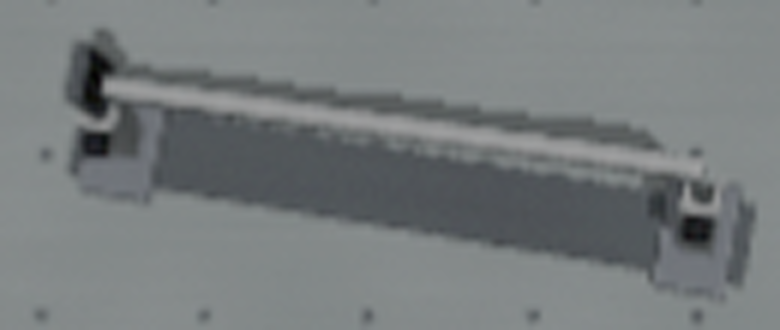

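View pics/t3.png

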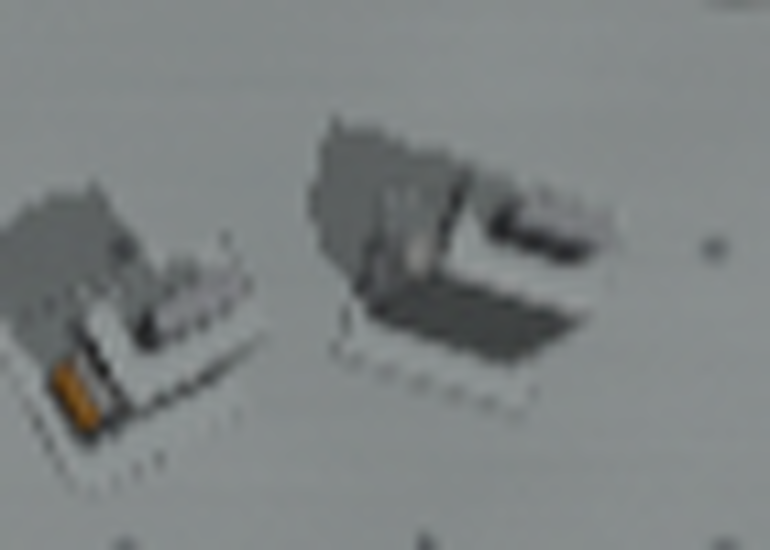

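View pics/s5.png

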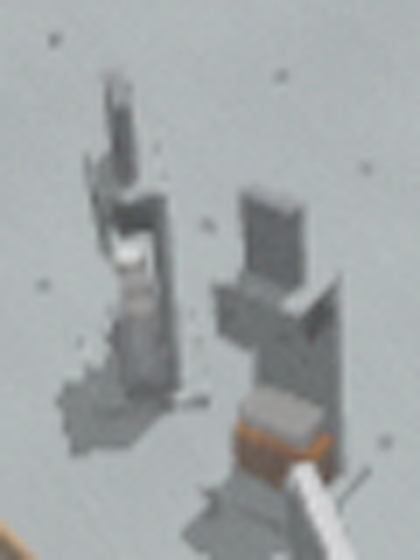

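```bash
cat > fit.py <<'E'
from h import *
import pickle
from scipy.optimize import least_squares
a,b=pickle.load(open("f0.pkl","rb"))
def c(p,o,s): return [o[0]+(p[0]+.5)/s-.5,o[1]+(p[1]+.5)/s-.5]
T=lambda p:c(p,(150,150),6); S3=lambda p:c(p,(225,160),8); S4=lambda p:c(p,(230,250),8)
def rz(y,h): return h-np.tan(.14)*y
# point clicks: (frame, px, lane xyz or ('rail',x,y))
pts=[(b,T((78,190)),(-.035,.2005,.012)),(b,T((150,201)),(-.035,.1555,.012)),(b,T((657,288)),(-.035,-.1555,.012)),(b,T((722,298)),(-.035,-.2005,.012)),
 (a,S3((98,505)),(.035,-.1555,.012)),(a,S3((262,458)),(-.035,-.1555,.012)),(a,S4((355,485)),(.035,.1555,.012)),(a,S4((592,528)),(-.035,.2005,.012)),(a,S4((402,592)),(.035,.2005,.012))]
# rail lines: pixel lies on line x=xr
rl=[(b,T((200,99)),0),(b,T((600,153)),0),(a,S3((152,75)),0),(a,S3((372,580)),0),(a,S4((457,145)),0)]
def L2W(p,P):
    x,y,w,h=p[:4]; P=np.atleast_2d(P); cc,s=np.cos(w),np.sin(w)
    return np.c_[x+cc*P[:,0]-s*P[:,1],y+s*P[:,0]+cc*P[:,1],P[:,2]]
def res(p):
    r=[]
    for f,px,P in pts: r+=list((proj(f,L2W(p,P))[0]-px))
    for f,px,xr in rl:
        q=proj(f,L2W(p,[[xr,-.15,rz(-.15,p[3])],[xr,.15,rz(.15,p[3])]]))
        d=q[1]-q[0];n=np.array([-d[1],d[0]])/np.linalg.norm(d); r.append(2*n@(np.array(px)-q[0]))
    return np.array(r)
if __name__=="__main__":
    s=least_squares(res,[.47,.05,-.13,.18],loss="soft_l1");print(s.x.round(4));print(s.fun.round(1))
    np.save("lane.npy",s.x)
    p=s.x
    for f,n,box in((a,"os.png",(220,150,370,330)),(b,"ot.png",(140,130,290,230))):
        k=5 if n=="ot.png" else 3.2
        im=cv2.resize(f["frame"][box[1]:box[3],box[0]:box[2],::-1],None,fx=k,fy=k)
        def line(P,col=(0,0,255)):
            q=((proj(f,L2W(p,P))-box[:2]+.5)*k).astype(int); cv2.polylines(im,[q.reshape(-1,1,2)],False,col,1)
        for x in(-.005,.005): line([[x,-.19,rz(-.19,p[3])],[x,.16,rz(.16,p[3])]])
        for yy in(-.178,.178):
            for z in (0.012,): line([[sx*.035,yy+sy*.0225,z] for sx,sy in((1,1),(1,-1),(-1,-1),(-1,1),(1,1))])
            line([[sx*.011,yy+sy*.011,.15] for sx,sy in((1,1),(1,-1),(-1,-1),(-1,1),(1,1))],(0,255,255))
        z0=rz(.16,p[3])+.032
        line([[.017,.16,z0],[-.017,.16,z0],[-.017,.16,z0-.04],[.017,.16,z0-.04],[.017,.16,z0]],(0,255,0))
        cv2.imwrite("pics/"+n,im)
E
python3 fit.py
```

```text
[ 0.6078  0.1247 -0.165   0.1946]
[-0.2 -0.4 -0.2 -0.3 -0.8 -0.9  0.6 -0.5  0.1 -0.2  0.7 -0.4 -0.2 -1.3
  1.2 -0.6  0.4  0.3 -0.2 -0.   0.2 -0.  -0.3]
```

```bash
ls pics
```

```text
os.png
ot.png
s0.png
s1.png
s2.png
s3.png
s4.png
s5.png
t0.png
t1.png
t2.png
t3.png
```

View pics/os.png

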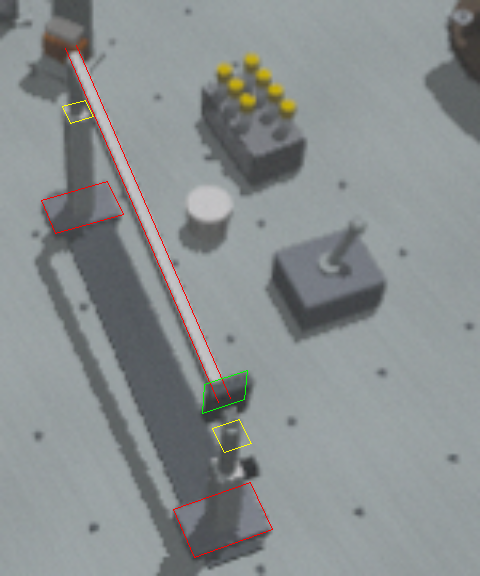

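View pics/ot.png

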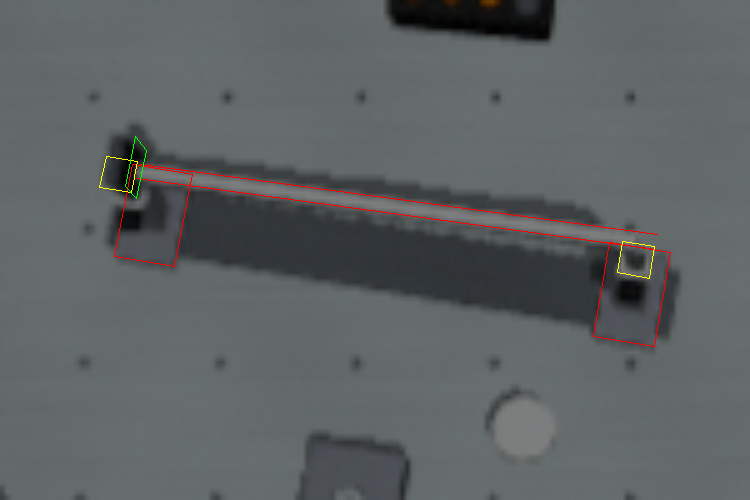

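```bash
cat > fitc.py <<'E'
from h import *
import pickle
from scipy.optimize import least_squares
from fit import c,L2W,a,b
T=lambda p:c(p,(310,180),11); S=lambda p:c(p,(200,100),7)
m=.001
pts=[(b,T((335,352)),(-30,32,6)),(b,T((522,415)),(-30,-32,6)),(b,T((440,275)),(-17,25,137)),(b,T((595,318)),(-17,-25,137)),(b,T((465,195)),(17,25,137)),
 (b,T((370,305)),(-17,25,6)),(b,T((510,362)),(-17,-25,6)),
 (a,S((181,388)),(-17,25,6)),(a,S((167,198)),(-17,25,137)),(a,S((105,250)),(17,25,100))]
def res(p): return np.concatenate([proj(f,L2W(list(p)+[0],np.array(P)*m))[0]-px for f,px,P in pts])
if __name__=="__main__":
    s=least_squares(res,[.52,-.36,-.2],loss="soft_l1");print(s.x.round(4));print(s.fun.reshape(-1,2).round(1).tolist())
    p=list(s.x)+[0];np.save("car.npy",s.x)
    for f,n,box,k in((a,"cs.png",(200,100,260,180),7),(b,"ct.png",(310,180,380,230),11)):
        im=cv2.resize(f["frame"][box[1]:box[3],box[0]:box[2],::-1],None,fx=k,fy=k)
        def bx(x0,x1,y0,y1,z0,z1,col):
            for z in(z0,z1):
                P=np.array([(x0,y0,z),(x1,y0,z),(x1,y1,z),(x0,y1,z),(x0,y0,z)])*m
                q=((proj(f,L2W(p,P))-box[:2]+.5)*k).astype(int); cv2.polylines(im,[q.reshape(-1,1,2)],False,col,1)
        bx(-30,30,-32,32,0,6,(0,0,255));bx(-17,17,-25,25,130,137,(0,255,0));bx(-5,5,-15,15,137,185,(0,255,255));bx(12,17,-25,25,100,137,(255,0,255))
        cv2.imwrite("pics/"+n,im)
E
python3 fitc.py
```

```text
[ 0.5128 -0.3613 -0.3248]
[[0.2, -0.1], [-0.1, -0.2], [0.1, -0.8], [0.0, -0.1], [0.7, -2.9], [-0.1, 1.5], [0.2, 0.6], [0.7, 0.4], [0.3, -0.8], [0.1, 1.4]]
```

View pics/cs.png

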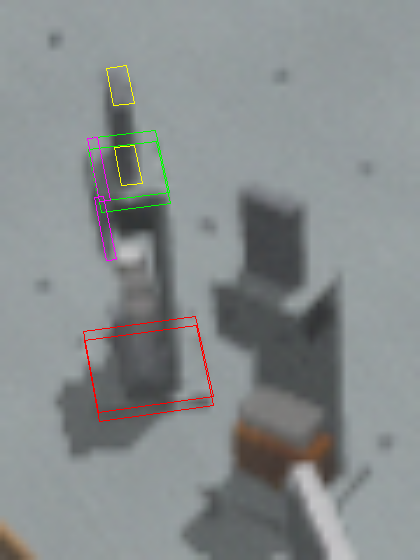

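View pics/ct.png

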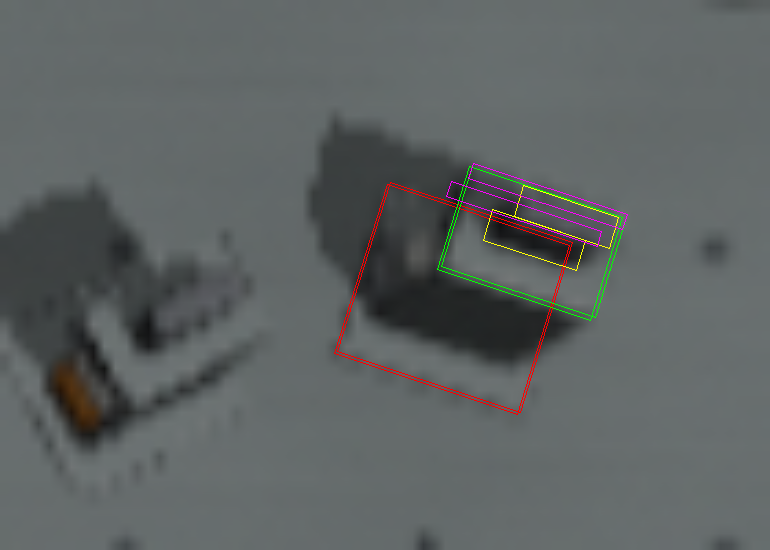

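```bash
cat > plan.py <<'E'
from h import *
def tool(yaw,tilt=0.0):
    "tool for a carrier of yaw, pitched down toward +y by tilt; tool x=-cy, y=-cx, z down"
    C=R.from_euler("z",yaw)*R.from_euler("x",-tilt)
    return C*R.from_matrix(np.array([[0,-1,0],[-1,0,0],[0,0,-1]]).T)
def plan(p,r,wps):
    "wps: (pos, Rot, rows)"
    out=[]
    for P,Q,n in wps:
        for i in range(n):
            k=n-i; d=r.inv().apply((np.array(P)-p)/k)*1000; w=(r.inv()*Q).as_rotvec()/k
            d=np.round(d); w=np.round(w,3)
            if np.abs(d).max()>62 or np.linalg.norm(d)>62.5 or np.linalg.norm(w)>.186: print("TOO BIG",d,w)
            p=p+r.apply(d/1000); r=r*R.from_rotvec(w)
            out.append(" ".join("%g"%v for v in [*d,*w]))
    for i in range(0,len(out),8): print("; ".join(out[i:i+8]))
    print("end",p.round(4),len(out))
    return p,r
def now():
    s=get_state(); return np.array(s["eef_pos"]),R.from_euler("xyz",s["ee_rot"])
E
python3 - <<'E'
from plan import *
p,r=now(); x,y,w=np.load("car.npy"); Q=tool(w)
print(Q.as_euler("xyz"))
plan(p,r,[([.42,.45,.42],R.from_euler("z",-.4)*r,7),([.56,.05,.42],tool(w+.0),9),([x,y,.30],Q,8)])
E
```

```text
[ 3.14159265  0.         -1.89564136]
38 17 -24 -0 -0 0.057; 39 15 -24 -0 -0 0.057; 39 13 -24 -0 -0 0.057; 40 10 -24 -0 -0 0.057; 41 8 -24 -0 -0 0.057; 41 6 -24 -0 -0 0.057; 41 3 -24 -0 -0 0.058; 41 24 -0 0 -0 0.132
43 18 -0 0 -0 0.132; 45 12 -0 0 -0 0.132; 47 6 -0 0 -0 0.132; 47 0 -0 0 -0 0.132; 47 -6 -0 0 -0 0.132; 45 -12 -0 0 -0 0.132; 44 -18 -0 -0 -0 0.132; 40 -24 -0 -0 -0 0.133
51 -11 15 -0 -0 -0; 51 -11 15 -0 -0 -0; 51 -11 15 -0 -0 -0; 50 -11 15 -0 -0 -0; 51 -11 15 -0 -0 -0; 50 -11 15 -0 -0 -0; 51 -11 15 -0 -0 -0; 50 -10 15 -0 -0 -0
end [ 0.5128 -0.3611  0.2996] 24
```

Call:
step_arm --commands "38 17 -24 0 0 0.057; 39 15 -24 0 0 0.057; 39 13 -24 0 0 0.057; 40 10 -24 0 0 0.057; 41 8 -24 0 0 0.057; 41 6 -24 0 0 0.057; 41 3 -24 0 0 0.058; 41 24 0 0 0 0.132" --jaw 55

```text
t: 2.2
eef_pos: [0.4373, 0.4049, 0.4209]
ee_rot: [-3.139, 0.0, -0.842]
force: [0.3, -0.3, -0.3]
width: 0.0547
```

Call:
step_arm --commands "43 18 0 0 0 0.132; 45 12 0 0 0 0.132; 47 6 0 0 0 0.132; 47 0 0 0 0 0.132; 47 -6 0 0 0 0.132; 45 -12 0 0 0 0.132; 44 -18 0 0 0 0.132; 40 -24 0 0 0 0.133"

```text
t: 3.2
eef_pos: [0.5599, 0.049, 0.4199]
ee_rot: [-3.141, 0.0, -1.9]
force: [-0.0, -0.1, 0.3]
width: 0.0551
```

Call:
step_arm --commands "51 -11 15 0 0 0; 51 -11 15 0 0 0; 51 -11 15 0 0 0; 50 -11 15 0 0 0; 51 -11 15 0 0 0; 50 -11 15 0 0 0; 51 -11 15 0 0 0; 50 -10 15 0 0 0"

```text
t: 4.2
eef_pos: [0.5124, -0.3628, 0.2993]
ee_rot: [-3.141, -0.0, -1.896]
force: [1.3, 0.8, -0.3]
width: 0.0547
```

```bash
python3 - <<'E'
from plan import *
a=grab_frame("scene");b=grab_frame("top")
save(a,"s6.png",(180,60,300,160),6);save(b,"t6.png",(290,150,410,250),6)
p,r=now();x,y,w=np.load("car.npy"); print(p,r.as_euler("xyz"))
plan(p,r,[([x,y,.171],tool(w),6)])
E
```

```text
[ 0.51093861 -0.36456456  0.2967671 ] [ 3.13747227e+00 -1.61806007e-04 -1.89993724e+00]
-1 -0 21 0.001 -0 -0.001; -1 -0 21 0.001 -0 -0.001; -0 -0 21 0.001 -0 -0.001; -1 -0 21 0 -0 -0; -0 -0 21 0.001 -0 -0.001; -1 -1 21 0 -0 -0
end [ 0.5129 -0.361   0.1708] 6
```

View pics/s6.png

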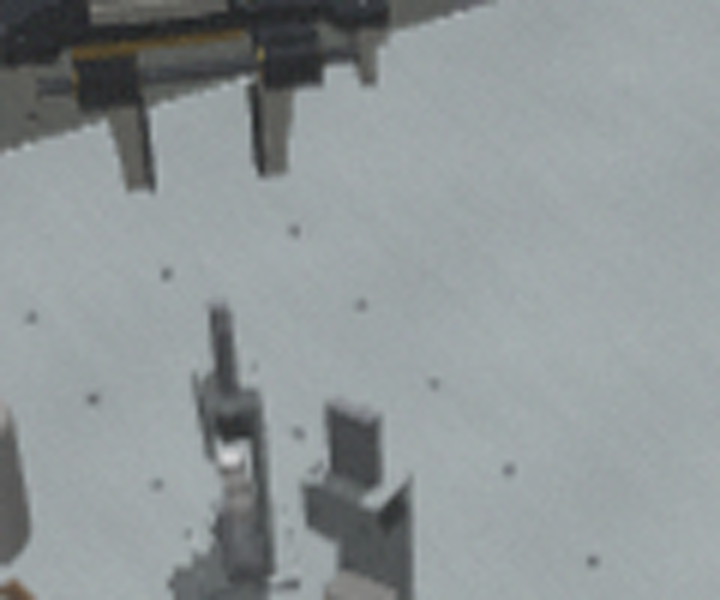

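View pics/t6.png

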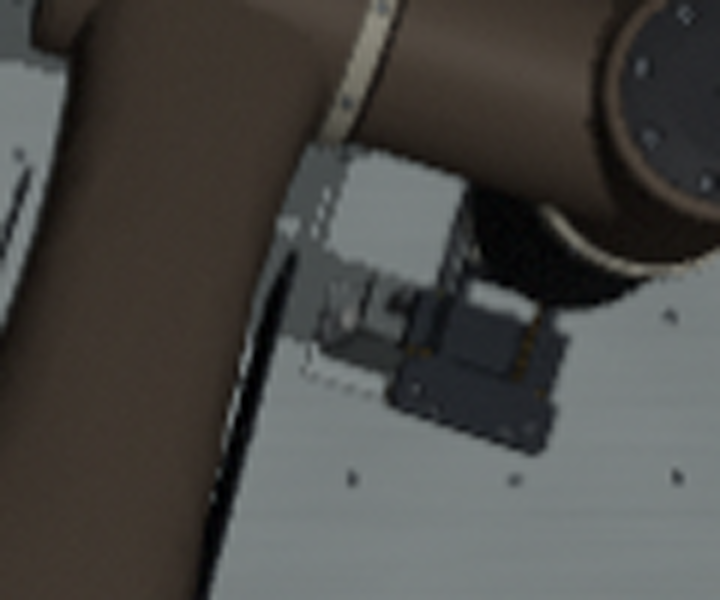

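```bash
python3 - <<'E'
from plan import *
for i in range(4): print(now()[0]); grab_frame("top")
E
```

```text
[ 0.51093861 -0.36456456  0.2967671 ]
[ 0.51157223 -0.36308909  0.2978041 ]
[ 0.51218234 -0.36205019  0.29879329]
[ 0.5126523  -0.36127302  0.29947512]
```

Call:
step_arm --commands "0 0 25 0 0 0; 0 0 25 0 0 0; 0 0 25 0 0 0; 0 0 25 0 0 0; 0 0 15 0 0 0; 0 0 9 0 0 0; 0 0 4 0 0 0; 0 0 0 0 0 0"

```text
t: 5.5
eef_pos: [0.513, -0.3611, 0.172]
ee_rot: [-3.141, -0.0, -1.896]
force: [-0.1, 0.6, -0.2]
width: 0.0548
```

```bash
python3 - <<'E'
from plan import *
a=grab_frame("scene")
save(a,"s7.png",(180,60,300,160),6)
s=get_state();print(s["eef_pos"],s["ee_rot"],s["force"])
E
```

```text
[ 0.51310305 -0.36122314  0.17221005] [-3.14066884e+00 -1.86706389e-04 -1.89564370e+00] [-0.02334819  0.68880852  0.35012806]
```

View pics/s7.png

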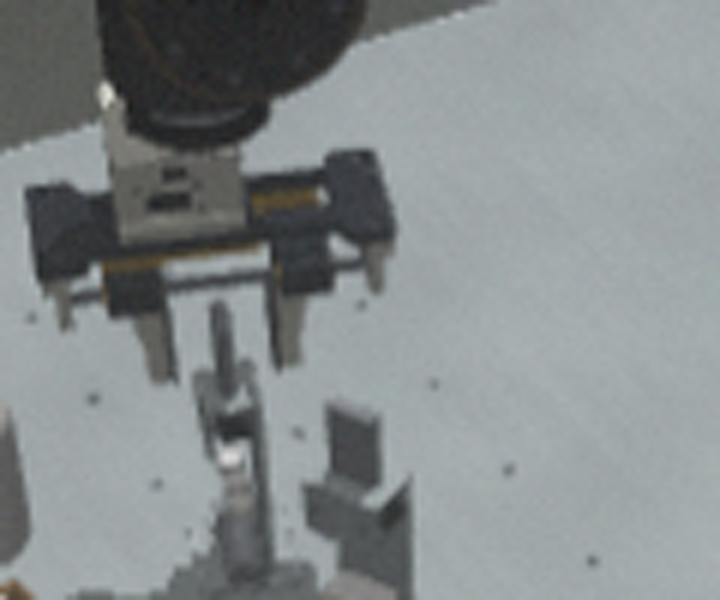

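Call:
step_arm --commands "0 0 0 0 0 0; 0 0 0 0 0 0; 0 0 0 0 0 0; 0 0 0 0 0 0; 0 0 0 0 0 0; 0 0 0 0 0 0" --jaw 0 --grip_force 35

```text
t: 6.3
eef_pos: [0.5128, -0.3612, 0.1716]
ee_rot: [-3.142, -0.0, -1.896]
force: [-0.6, -0.1, 0.6]
width: 0.0099
```

```bash
python3 - <<'E'
from plan import *
L=np.load("lane.npy");x,y,w=np.load("car.npy")
from fit import L2W
tilt=.14;Ql=tool(L[2],tilt)
zr=L[3]+.1*np.tan(.14)
up=R.from_euler("z",L[2])*R.from_euler("x",-.14)
def tcp(lx,ly,below):  # seat is 'below' under rail top, TCP is 63mm above seat along carrier z (165-108+6)
    P=L2W(L,[lx,ly,zr-below])[0]; return P+up.apply([0,0,.063])
p0=np.array([x,y,.171]);r0=tool(w)
p,r=plan(p0,r0,[([x,y,.42],r0,8)])
p,r=plan(p,r,[([.46,-.1,.42],tool((w+L[2])/2,.07),8),(tcp(-.08,-.1,-.12),Ql,4)])
print(tcp(-.08,-.1,.016),tcp(0,-.1,.0))
p,r=plan(p,r,[(tcp(-.08,-.1,.016),Ql,6)])
E
```

```text
0 0 -31 0 0 0; 0 0 -31 0 0 0; 0 0 -31 0 0 0; 0 0 -31 0 0 0; 0 0 -31 0 0 0; 0 0 -31 0 0 0; 0 0 -31 0 0 0; 0 0 -32 0 0 0
end [ 0.5128 -0.3613  0.42  ] 8
-29 17 0 0 0.009 -0.01; -29 16 -0 0 0.009 -0.01; -29 16 -1 0 0.009 -0.01; -29 16 -1 0.001 0.009 -0.01; -30 15 -1 0 0.008 -0.01; -30 15 -1 0.001 0.009 -0.01; -29 15 -2 0 0.008 -0.01; -30 15 -1 0.001 0.009 -0.01
-40 -4 4 0.002 0.017 -0.02; -39 -5 4 0.002 0.018 -0.02; -40 -6 3 0.002 0.017 -0.02; -39 -6 3 0.002 0.018 -0.019
end [0.5139 0.0478 0.3906] 12
[0.51395433 0.04783855 0.25509653] [0.59286783 0.03469857 0.27109653]
-3 -0 22 0 -0 -0; -3 -0 22 0 -0 -0; -3 -0 23 0 -0 -0; -3 -0 22 0 -0 -0; -4 -0 23 0 -0 -0; -3 -0 22 0 -0 -0
end [0.5139 0.0479 0.2553] 6
```

Call:
step_arm --commands "0 0 -31 0 0 0; 0 0 -31 0 0 0; 0 0 -31 0 0 0; 0 0 -31 0 0 0; 0 0 -31 0 0 0; 0 0 -31 0 0 0; 0 0 -31 0 0 0; 0 0 -32 0 0 0"

```text
t: 7.3
eef_pos: [0.5125, -0.3606, 0.4204]
ee_rot: [3.14, 0.001, -1.896]
force: [0.8, -0.3, -3.8]
width: 0.0097
```

Call:
step_arm --commands "-29 17 0 0 0.009 -0.01; -29 16 0 0 0.009 -0.01; -29 16 -1 0 0.009 -0.01; -29 16 -1 0.001 0.009 -0.01; -30 15 -1 0 0.008 -0.01; -30 15 -1 0.001 0.009 -0.01; -29 15 -2 0 0.008 -0.01; -30 15 -1 0.001 0.009 -0.01"

```text
t: 8.3
eef_pos: [0.4595, -0.0988, 0.4195]
ee_rot: [3.14, -0.07, -1.815]
force: [0.5, 0.3, -4.3]
width: 0.0096
```

Call:
step_arm --commands "-40 -4 4 0.002 0.017 -0.02; -39 -5 4 0.002 0.018 -0.02; -40 -6 3 0.002 0.017 -0.02; -39 -6 3 0.002 0.018 -0.019; 0 0 0 0 0 0; 0 0 0 0 0 0"

```text
t: 9.05
eef_pos: [0.5137, 0.0481, 0.3906]
ee_rot: [3.14, -0.141, -1.736]
force: [0.6, -0.1, -3.0]
width: 0.0098
```

```bash
cat > view.py <<'E'
from plan import *
from fit import L2W
L=np.load("lane.npy")
def overlay(f,n,box,k):
    im=cv2.resize(f["frame"][box[1]:box[3],box[0]:box[2],::-1],None,fx=k,fy=k,interpolation=cv2.INTER_CUBIC)
    p,r=now()
    C=r*R.from_matrix(np.array([[0,-1,0],[-1,0,0],[0,0,-1]]).T).inv(); o=p-C.apply([0,0,.171])
    def bx(x0,x1,y0,y1,z0,z1,col):
        for z in(z0,z1):
            P=np.array([(x0,y0,z),(x1,y0,z),(x1,y1,z),(x0,y1,z),(x0,y0,z)])*.001
            q=((proj(f,C.apply(P)+o)-box[:2]+.5)*k).astype(int); cv2.polylines(im,[q.reshape(-1,1,2)],False,col,1)
    bx(-30,30,-32,32,0,6,(0,0,255));bx(-17,17,-25,25,130,137,(0,255,0));bx(12,17,-25,25,100,137,(255,0,255))
    cv2.imwrite("pics/"+n,im)
    s=C.apply([0,0,.108])+o; Cz=np.cos(L[2]);S=np.sin(L[2]); d=s-[L[0],L[1],0]
    l=np.array([Cz*d[0]+S*d[1],-S*d[0]+Cz*d[1],d[2]]); print("seat lane",l.round(4),"above rail",round(l[2]-L[3]+np.tan(.14)*l[1],4))
E
python3 - <<'E'
from view import *
a=grab_frame("scene");b=grab_frame("top")
save(a,"s8.png",(180,60,330,260),3);overlay(a,"s8o.png",(200,60,320,210),4);
s=get_state();print(s["eef_pos"],s["ee_rot"],s["force"],s["width"])
E
```

```text
seat lane [-0.0802 -0.1005  0.3289] above rail 0.1201
[0.5137099  0.04735156 0.39127432] [ 3.14140162 -0.13984217 -1.7369953 ] [ 0.04120589 -0.0516171  -3.33485883] 0.009700322880451346
```

View pics/s8.png

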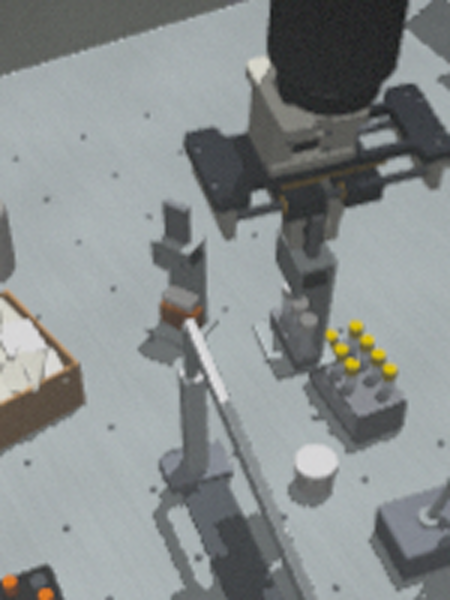

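View pics/s8o.png

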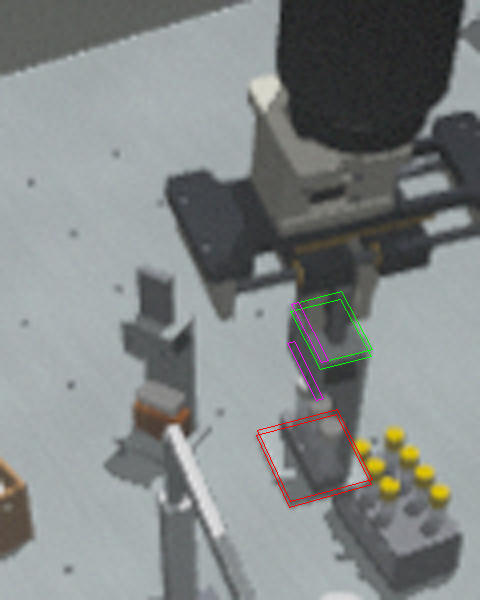

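```bash
python3 - <<'E'
from view import *
import pickle
a,b=pickle.load(open("f0.pkl","rb"))
print(atz(b,(266,241),.09),atz(b,(245,215),.038),tri([a,b],[(299,186),(266,241)]), atz(b,(211,228),.042))
up=R.from_euler("z",L[2])*R.from_euler("x",-.14);zr=L[3]+.1*np.tan(.14)
def tcp(lx,ly,below): return L2W(L,[lx,ly,zr-below])[0]+up.apply([0,0,.063])
Q=tool(L[2],.14)
print(tcp(-.08,-.1,-.12),tcp(-.08,-.1,-.016))
p,r=plan(tcp(-.08,-.1,-.12),Q,[(tcp(-.08,-.1,-.016),Q,5)])
p,r=plan(p,r,[(tcp(-.035,-.1,-.016),Q,4)])
p,r=plan(p,r,[(tcp(-0.0,-.1,-.016),Q,6)])
E
```

```text
[ 0.38195949 -0.04931024  0.09      ] [0.47781705 0.02432409 0.038     ] (array([ 0.38253833, -0.04795748,  0.04182368]), [np.float64(0.0034144255494440836), np.float64(0.003414425549444013)]) [0.43090224 0.14440532 0.042     ]
[0.51395433 0.04783855 0.39109653] [0.51395433 0.04783855 0.28709653]
-3 -0 21 0 0 0; -3 0 20 0 0 0; -3 0 21 0 0 0; -3 0 20 0 0 0; -3 0 21 0 0 0
end [0.514  0.0483 0.287 ] 5
0 -11 -0 0 0 0; 0 -11 -0 0 0 0; 0 -11 -0 0 0 0; 0 -12 -0 0 0 0
end [0.5584 0.0409 0.287 ] 4
0 -6 -0 0 0 0; 0 -6 -0 0 0 0; 0 -6 -0 0 0 0; 0 -6 -0 0 0 0; 0 -5 -0 0 0 0; 0 -6 -0 0 0 0
end [0.5929 0.0352 0.287 ] 6
```

Call:
step_arm --commands "-3 0 21 0 0 0; -3 0 20 0 0 0; -3 0 21 0 0 0; -3 0 20 0 0 0; -3 0 21 0 0 0; 0 0 0 0 0 0; 0 0 0 0 0 0"

```text
t: 10.02
eef_pos: [0.5145, 0.048, 0.2883]
ee_rot: [-3.14, -0.139, -1.737]
force: [-0.6, 0.3, -2.5]
width: 0.0099
```

Call:
step_arm --commands "0 -11 0 0 0 0; 0 -11 0 0 0 0; 0 -11 0 0 0 0; 0 -12 0 0 0 0; 0 0 0 0 0 0; 0 0 0 0 0 0"

```text
t: 10.78
eef_pos: [0.5583, 0.0408, 0.2868]
ee_rot: [3.141, -0.14, -1.737]
force: [-0.1, 0.0, -3.8]
width: 0.0098
```

```bash
python3 - <<'E'
from view import *
a=grab_frame("scene");b=grab_frame("top")
overlay(a,"s9o.png",(220,100,320,220),5);save(a,"s9.png",(220,100,320,200),6)
s=get_state();print(s["eef_pos"],s["ee_rot"],s["force"],s["width"])
E
```

```text
seat lane [-0.0352 -0.0995  0.2247] above rail 0.0161
[0.55822664 0.04099557 0.28708727] [ 3.14131993 -0.14004072 -1.73621081] [-0.38772114  0.21479653 -3.33789803] 0.009860819092048913
```

View pics/s9.png

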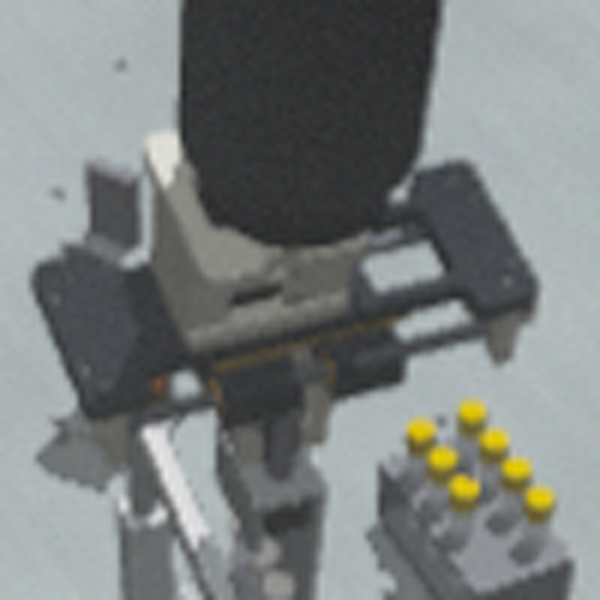

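View pics/s9o.png

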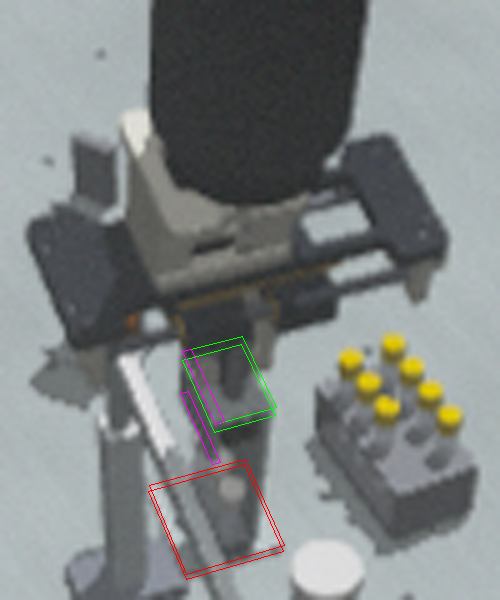

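Call:
step_arm --commands "0 -6 0 0 0 0; 0 -6 0 0 0 0; 0 -6 0 0 0 0; 0 0 0 0 0 0"

```text
t: 11.38
eef_pos: [0.5767, 0.0379, 0.2868]
ee_rot: [3.141, -0.14, -1.737]
force: [-0.1, 0.2, -3.8]
width: 0.0098
```

Call:
step_arm --commands "0 -6 0 0 0 0; 0 -6 0 0 0 0; 0 -5 0 0 0 0; 0 0 0 0 0 0; 0 0 0 0 0 0"

```text
t: 12.0
eef_pos: [0.5929, 0.0352, 0.287]
ee_rot: [3.141, -0.14, -1.736]
force: [-0.5, -0.0, -3.5]
width: 0.0096
```

```bash
python3 - <<'E'
from view import *
a=grab_frame("scene");b=grab_frame("top")
overlay(a,"s10o.png",(220,100,320,220),5);save(a,"s10.png",(210,120,310,220),6)
s=get_state();print(s["eef_pos"],s["ee_rot"],s["force"],s["moment"],s["width"])
E
```

```text
seat lane [-1.000e-04 -9.950e-02  2.247e-01] above rail 0.0161
[0.59284968 0.03523438 0.28711462] [ 3.14142666 -0.14003062 -1.7362218 ] [-0.59331881  0.16723877 -4.79577278] [ 0.80057531 -0.23315081 -0.03421448] 0.010277906021905281
```

View pics/s10.png

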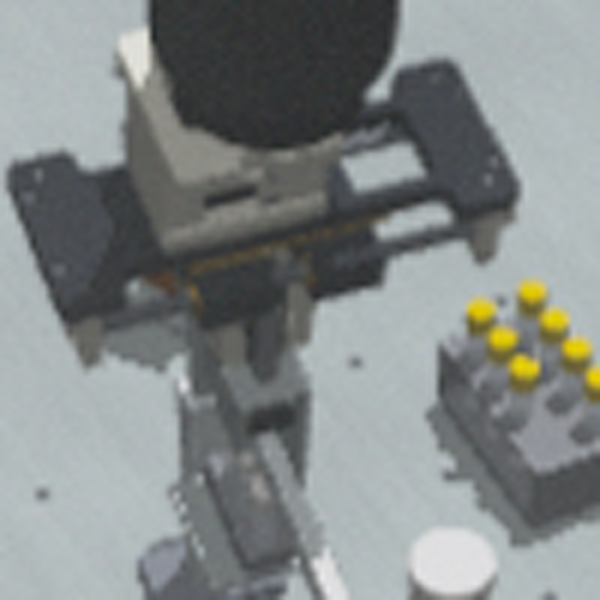

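Call:
step_arm --commands "0 0 4 0 0 0; 0 0 4 0 0 0; 0 0 4 0 0 0; 0 0 0 0 0 0; 0 0 0 0 0 0"

```text
t: 12.72
eef_pos: [0.5931, 0.0336, 0.2771]
ee_rot: [-3.139, -0.14, -1.736]
force: [-3.9, 1.7, 7.7]
width: 0.0097
```

Call:
step_arm --commands "0 0 2 0 0 0; 0 0 0 0 0 0; 0 0 0 0 0 0"

```text
t: 13.1
eef_pos: [0.5932, 0.0335, 0.277]
ee_rot: [-3.138, -0.139, -1.736]
force: [-8.0, 4.2, 17.3]
width: 0.0099
```

Call:
step_arm --commands "0 0 1 0 0 0; 0 0 0 0 0 0; 0 0 0 0 0 0"

```text
t: 13.48
eef_pos: [0.5932, 0.0335, 0.2769]
ee_rot: [-3.137, -0.139, -1.736]
force: [-11.0, 6.1, 22.5]
width: 0.0101
```

```bash
python3 - <<'E'
from view import *
a=grab_frame("scene");b=grab_frame("top")
overlay(a,"s11o.png",(210,120,310,240),5);save(a,"s11.png",(220,150,290,230),7);save(b,"t11.png",(180,130,310,230),6)
s=get_state();print(s["eef_pos"],s["ee_rot"],s["force"],s["moment"],s["width"])
E
```

```text
seat lane [ 0.0008 -0.1011  0.2145] above rail 0.0056
[0.59320808 0.03345414 0.27689547] [-3.13707914 -0.13905147 -1.73567781] [-10.45614162   6.00212488  23.16948133] [ 1.59885173  4.27579496 -0.64620235] 0.009735385898424206
```

View pics/s11.png

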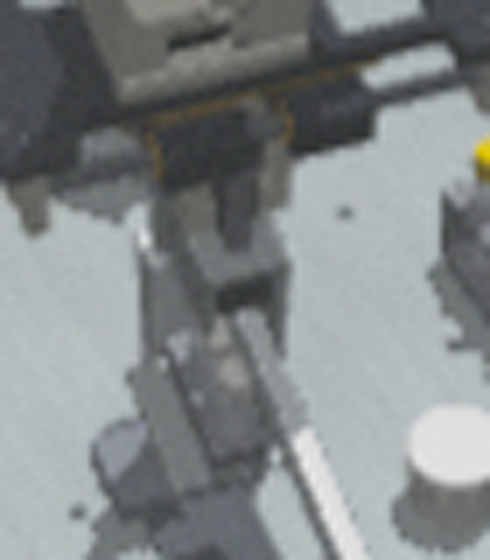

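View pics/s11o.png

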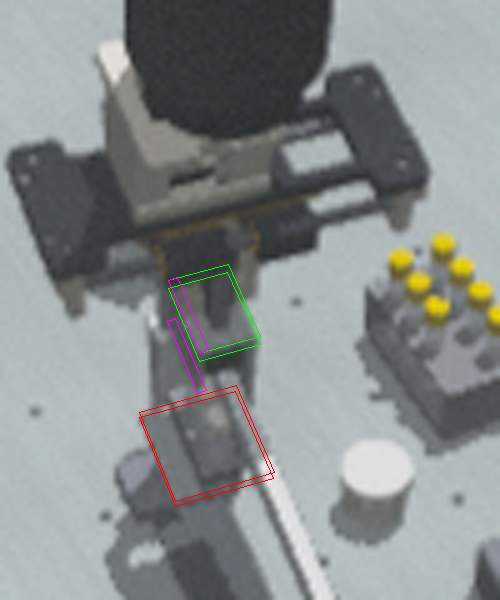

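View pics/t11.png

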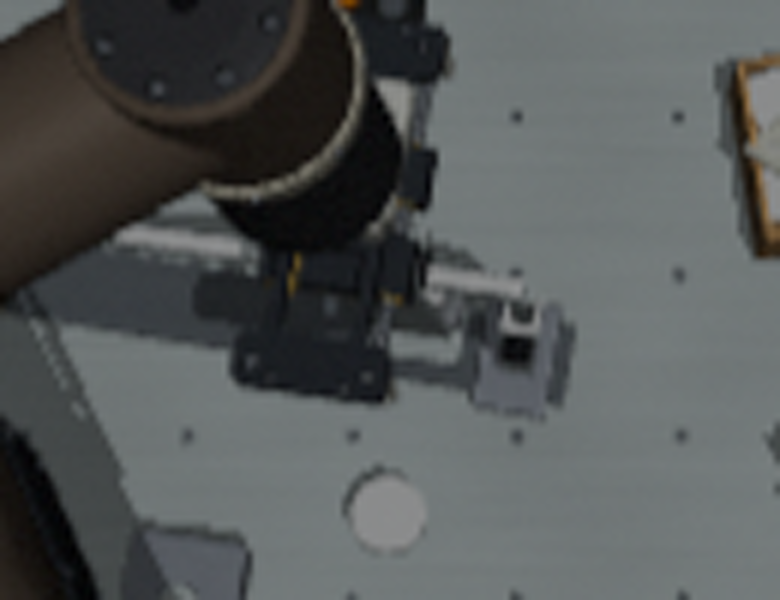

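Call:
step_arm --commands "0 0 -2 0 0 0; 0 0 -1 0 0 0; 0 0 0 0 0 0; 0 0 0 0 0 0"

```text
t: 14.08
eef_pos: [0.5935, 0.0337, 0.2771]
ee_rot: [-3.139, -0.14, -1.736]
force: [-2.5, 2.1, 9.0]
width: 0.0098
```

Call:
step_arm --commands "0 0 -1 0 0 0; 0 0 0 0 0 0; 0 0 0 0 0 0"

```text
t: 14.45
eef_pos: [0.5934, 0.0338, 0.2771]
ee_rot: [-3.14, -0.14, -1.736]
force: [-0.9, 1.3, 6.0]
width: 0.0098
```

Call:
step_arm --commands "0 0 -1 0 0 0; 0 0 0 0 0 0; 0 0 0 0 0 0"

```text
t: 14.82
eef_pos: [0.5931, 0.0339, 0.2772]
ee_rot: [-3.141, -0.14, -1.736]
force: [2.7, 0.4, 0.9]
width: 0.0095
```

Call:
step_arm --commands "0 0 0 0 0 0; 0 0 0 0 0 0; 0 0 0 0 0 0" --jaw 70

```text
t: 15.2
eef_pos: [0.5924, 0.0337, 0.2769]
ee_rot: [3.141, -0.14, -1.736]
force: [-0.5, 0.3, -0.3]
width: 0.034
```

```bash
python3 - <<'E'
from view import *
a=grab_frame("scene")
save(a,"s12.png",(210,100,360,280),4)
s=get_state();print(s["eef_pos"],s["ee_rot"],s["force"],s["width"],s["t"])
E
```

```text
[0.59256149 0.03376812 0.27698762] [ 3.14095933 -0.14023831 -1.73639015] [-0.64498088  0.65821881  0.16763958] 0.038189919284646226 15.25
```

View pics/s12.png

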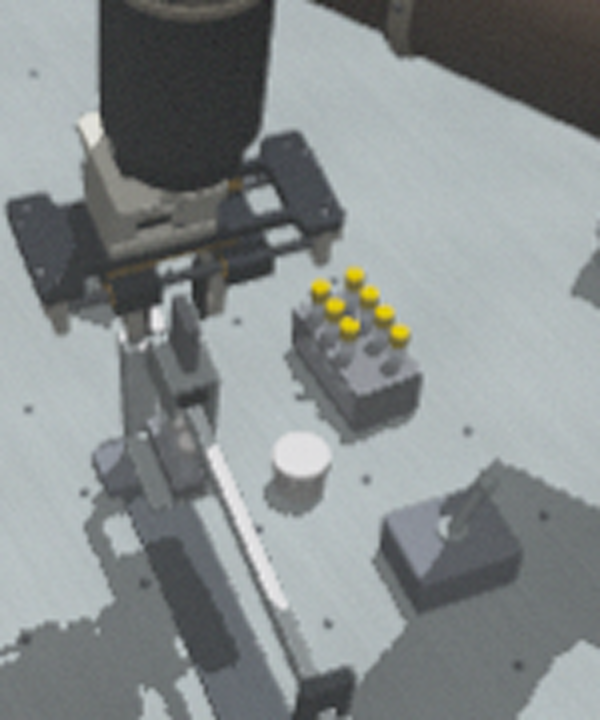

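It rolls by itself. I wait with the hand still, then look.

Call:
step_arm --commands "0 0 -20 0 0 0; 0 0 -20 0 0 0; 0 0 -30 0 0 0; 0 0 -30 0 0 0; 0 0 0 0 0 0; 0 0 0 0 0 0; 0 0 0 0 0 0; 0 0 0 0 0 0"

```text
t: 16.25
eef_pos: [0.5949, 0.0475, 0.3755]
ee_rot: [3.14, -0.141, -1.736]
force: [0.7, -0.8, -0.2]
width: 0.0702
```

```bash
python3 - <<'E'
from view import *
for i in range(6): grab_frame("top")
a=grab_frame("scene")
save(a,"s13.png",(210,130,360,310),4)
s=get_state();print(s["eef_pos"],s["t"])
E
```

```text
[0.59507566 0.04759912 0.37617333] 16.6
```

View pics/s13.png

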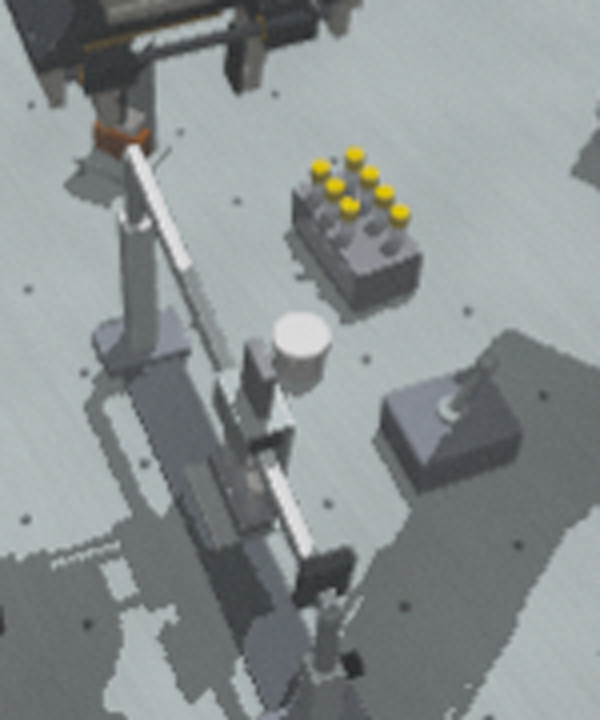

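```bash
python3 - <<'E'
from h import *
import pickle
from scipy.optimize import least_squares
a,b=pickle.load(open("f0.pkl","rb"))
for f in(a,b): f["frame"]=np.clip(255*(f["frame"]/255.)**0.7,0,255).astype(np.uint8)
save(a,"s14.png",(295,210,350,265),11);save(b,"t14.png",(190,205,235,255),11)
E
```

```text
(no output)
```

View pics/s14.png

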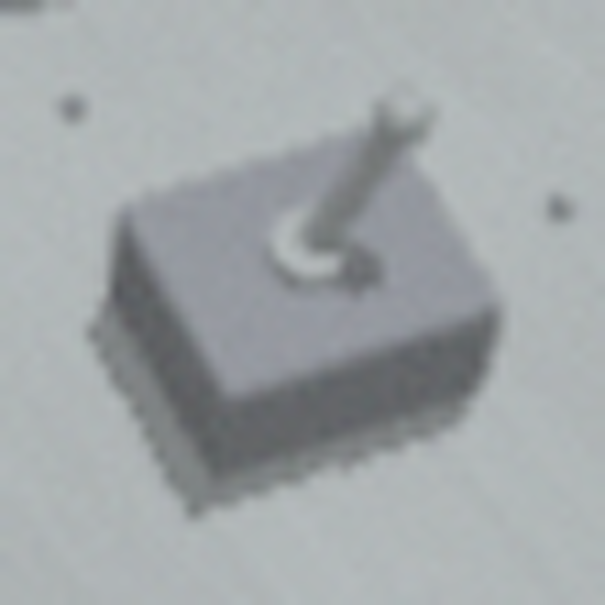

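View pics/t14.png

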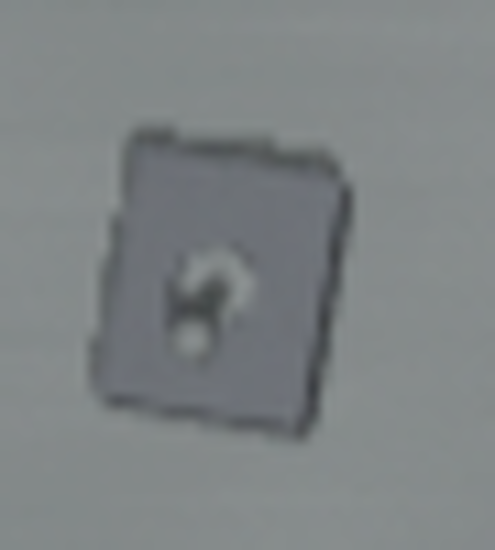

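Call:
step_arm --commands "0 0 0 0 0 0; 0 0 0 0 0 0; 0 0 0 0 0 0; 0 0 0 0 0 0; 0 0 0 0 0 0; 0 0 0 0 0 0; 0 0 0 0 0 0; 0 0 0 0 0 0"

```text
t: 17.6
eef_pos: [0.5951, 0.0476, 0.3762]
ee_rot: [3.141, -0.14, -1.736]
force: [-0.4, -0.1, 0.3]
width: 0.0702
```

```bash
python3 - <<'E'
from view import *
a=grab_frame("scene")
save(a,"s15.png",(210,130,360,310),4)
for i in range(4):grab_frame("top")
b=grab_frame("scene");print(np.abs(a["frame"].astype(int)-b["frame"])[150:320,220:320].max(), get_state()["t"])
E
```

```text
62 17.9
```

View pics/s15.png

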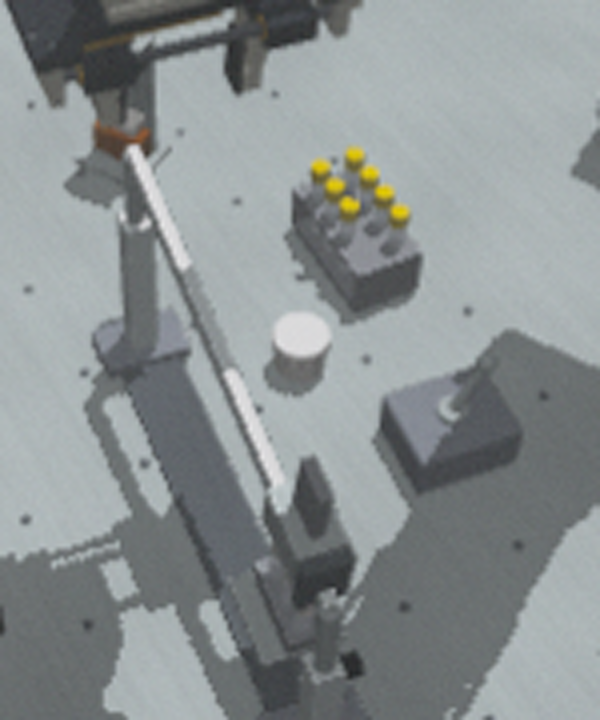

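```bash
python3 - <<'E'
from h import *
from fit import c,L2W,a,b
from scipy.optimize import least_squares
S=lambda p:c(p,(295,210),11);T=lambda p:c(p,(190,205),11)
m=.001;tip=(-52*np.sin(.42),0,44+52*np.cos(.42))
pts=[(a,S((122,215)),(42.5,-35,42)),(a,S((232,398)),(42.5,35,42)),(a,S((500,305)),(-42.5,35,42)),(a,S((215,475)),(42.5,35,0)),
(b,T((130,138)),(42.5,35,42)),(b,T((345,172)),(42.5,-35,42)),(b,T((308,425)),(-42.5,-35,42)),(b,T((98,395)),(-42.5,35,42)),(a,S((405,108)),tip),(b,T((193,340)),tip)]
def res(p): return np.concatenate([proj(f,L2W(list(p)+[0],np.array(P)*m))[0]-px for f,px,P in pts])
s=least_squares(res,[.43,.144,-.14],loss="soft_l1");print(s.x.round(4));print(s.fun.reshape(-1,2).round(1).tolist())
np.save("sw.npy",s.x)
print(tri([a,b],[S((405,108)),T((193,340))]), L2W(list(s.x)+[0],np.array(tip)*m))
L=np.load("lane.npy");print(L2W(L,[0,.135,0]),L2W(L,[0,.16,0]))
f=grab_frame("scene");f2=grab_frame("scene")
d=np.abs(f["frame"].astype(int)-f2["frame"])[150:320,220:320];print(d.max(),d.mean())
save(f2,"s16.png",(210,130,360,310),4)
E
```

```text
[ 0.4229  0.1486 -0.1403]
[[-0.6, -0.9], [-0.0, 0.3], [1.4, -0.2], [0.2, 1.5], [0.5, -0.0], [0.5, -0.4], [0.2, 0.4], [-0.3, 0.3], [0.1, 0.8], [0.4, -0.3]]
(array([0.40133815, 0.15177854, 0.09451621]), [np.float64(0.0012283423342645263), np.float64(0.0012283423342644047)]) [[0.4018661  0.15156094 0.09148062]]
[[0.63002255 0.25783517 0.        ]] [[0.63412879 0.28249564 0.        ]]
42 1.7263137254901961
```

View pics/s16.png

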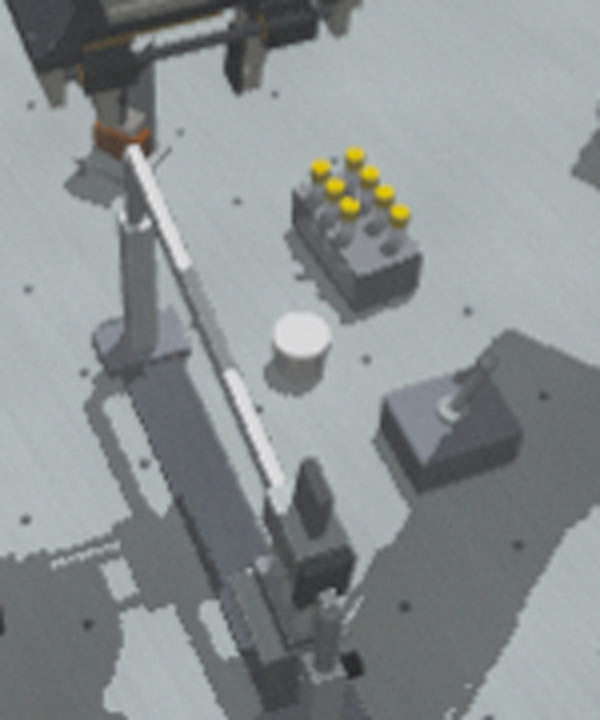

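```bash
python3 - <<'E'
from view import *
x,y,w=np.load("sw.npy"); Q=tool(w)
P=lambda bx,z: np.array([x+np.cos(w)*bx,y+np.sin(w)*bx,z])
p,r=now()
p,r=plan(p,r,[(P(-.0075,.32),Q,8)])
print(p,P(-.0075,.32))
E
```

```text
-10 24 6 0 -0.018 -0.003; -10 24 6 0 -0.017 -0.003; -10 24 6 0 -0.018 -0.003; -10 24 6 0 -0.017 -0.003; -9 24 6 0 -0.018 -0.003; -9 24 7 0.001 -0.017 -0.003; -10 25 7 0 -0.018 -0.004; -9 24 6 0.001 -0.017 -0.003
end [0.4156 0.1494 0.3204] 8
[0.41558533 0.1493709  0.32042101] [0.41543504 0.14964493 0.32      ]
```

Call:
step_arm --commands "-10 24 6 0 -0.018 -0.003; -10 24 6 0 -0.017 -0.003; -10 24 6 0 -0.018 -0.003; -10 24 6 0 -0.017 -0.003; -9 24 6 0 -0.018 -0.003; -9 24 7 0.001 -0.017 -0.003; -10 25 7 0 -0.018 -0.004; -9 24 6 0.001 -0.017 -0.003" --jaw 64

```text
t: 19.0
eef_pos: [0.4148, 0.1497, 0.3203]
ee_rot: [-3.141, 0.001, -1.711]
force: [0.3, 0.4, -0.1]
width: 0.0642
```

Call:
step_arm --commands "0 0 30 0 0 0; 0 0 30 0 0 0; 0 0 30 0 0 0; 0 0 30 0 0 0; 0 0 30 0 0 0; 0 0 0 0 0 0; 0 0 0 0 0 0; 0 0 0 0 0 0"

```text
t: 20.0
eef_pos: [0.4163, 0.1499, 0.1717]
ee_rot: [-3.14, 0.002, -1.711]
force: [0.4, -0.4, 0.3]
width: 0.0641
```

```bash
python3 - <<'E'
from view import *
a=grab_frame("scene");b=grab_frame("top")
save(a,"s17.png",(230,140,380,300),4);save(b,"t17.png",(160,150,290,260),6)
print(now()[0],get_state()["ee_rot"])
E
```

```text
[0.41604853 0.14973385 0.17142445] [-3.14017235e+00  1.44414131e-03 -1.71130974e+00]
```

View pics/s17.png

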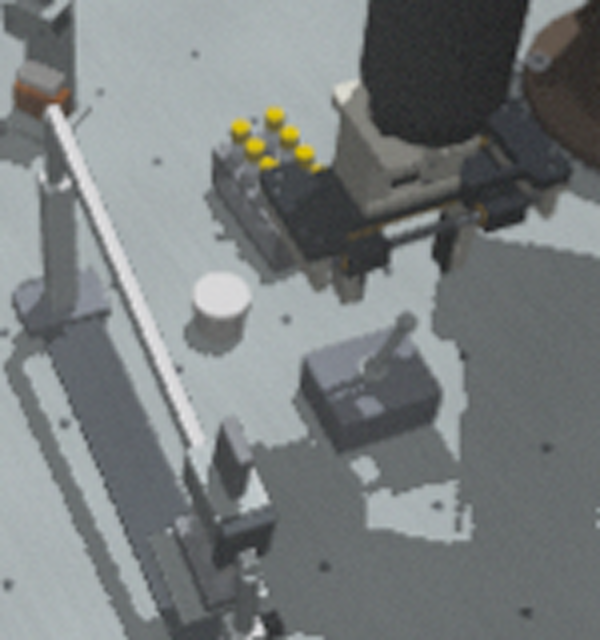

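Call:
step_arm --commands "0 0 20 0 0 0; 0 0 20 0 0 0; 0 0 20 0 0 0; 0 0 10 0 0 0; 0 0 0 0 0 0; 0 0 0 0 0 0"

```text
t: 20.85
eef_pos: [0.4161, 0.1497, 0.1011]
ee_rot: [-3.141, 0.001, -1.711]
force: [-0.0, 0.7, 0.4]
width: 0.0638
```

```bash
python3 - <<'E'
from view import *
a=grab_frame("scene")
save(a,"s18.png",(270,160,370,270),5)
print(now()[0],get_state()["force"])
E
```

```text
[0.41607504 0.14973281 0.1011848 ] [ 0.06267285  1.14347901 -0.19287046]
```

View pics/s18.png

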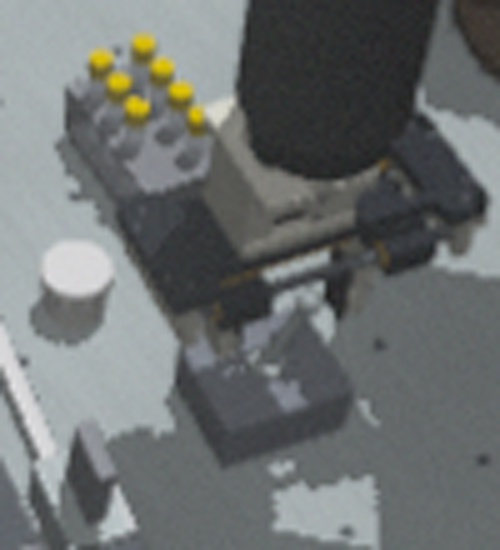

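Call:
step_arm --commands "0 -6 0 0 0 0; 0 -6 0 0 0 0; 0 -6 0 0 0 0; 0 -6 0 0 0 0; 0 0 0 0 0 0"

```text
t: 21.52
eef_pos: [0.44, 0.1459, 0.1003]
ee_rot: [-3.141, -0.0, -1.712]
force: [-0.5, 0.1, -0.3]
width: 0.0642
```

Call:
step_arm --commands "0 -5 0 0 0 0; 0 -5 0 0 0 0; 0 -5 0 0 0 0; 0 0 0 0 0 0; 0 0 0 0 0 0"

```text
t: 22.15
eef_pos: [0.4542, 0.1439, 0.1004]
ee_rot: [-3.141, -0.0, -1.712]
force: [-0.1, -0.5, -0.2]
width: 0.0639
```

```bash
python3 - <<'E'
from view import *
a=grab_frame("scene")
save(a,"s19.png",(250,160,370,270),5)
print(now()[0],get_state()["force"])
E
```

```text
[0.45415791 0.14384373 0.10039401] [-1.04750056 -0.02801831 -0.04667168]
```

View pics/s19.png

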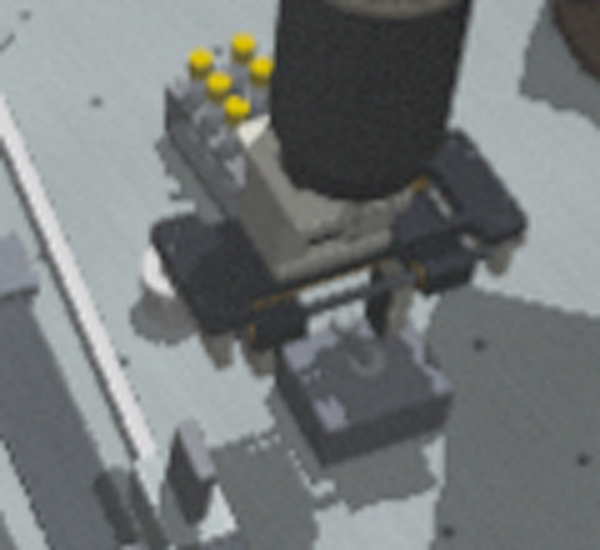

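Call:
step_arm --commands "0 0 -30 0 0 0; 0 0 -40 0 0 0; 0 0 -40 0 0 0; 0 0 -40 0 0 0; 0 0 -30 0 0 0; 0 10 0 0 0 0; 0 0 0 0 0 0; 0 0 0 0 0 0"

```text
t: 23.2
eef_pos: [0.4439, 0.1451, 0.2796]
ee_rot: [3.141, -0.001, -1.711]
force: [-0.6, -0.3, 0.3]
width: 0.0641
```

```bash
python3 - <<'E'
from view import *
a=grab_frame("scene");b=grab_frame("top")
save(a,"s20.png",(200,100,380,280),3.3);save(a,"s21.png",(240,200,350,310),5)
print(now()[0],get_state()["t"])
import pickle
f0=pickle.load(open("f0.pkl","rb"))
# seat estimate: fin top click later
save(b,"t20.png",(140,130,390,270),3)
E
```

```text
[0.44414066 0.14515624 0.27965441] 23.3
```

View pics/s20.png

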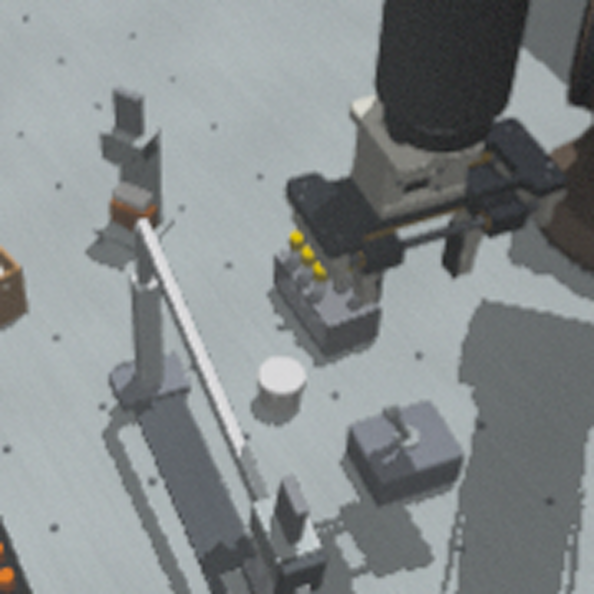

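View pics/s21.png

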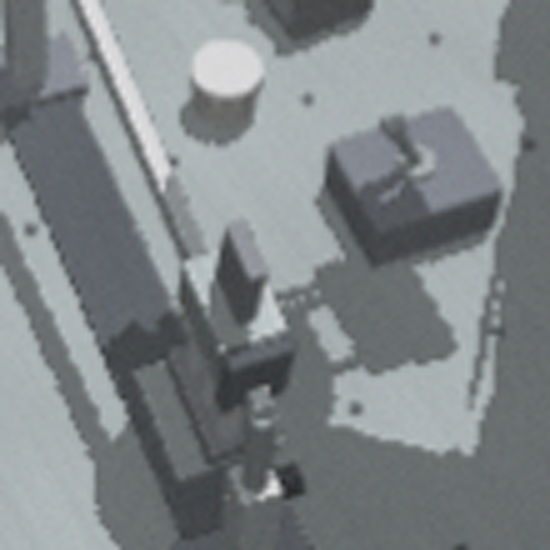

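View pics/t20.png

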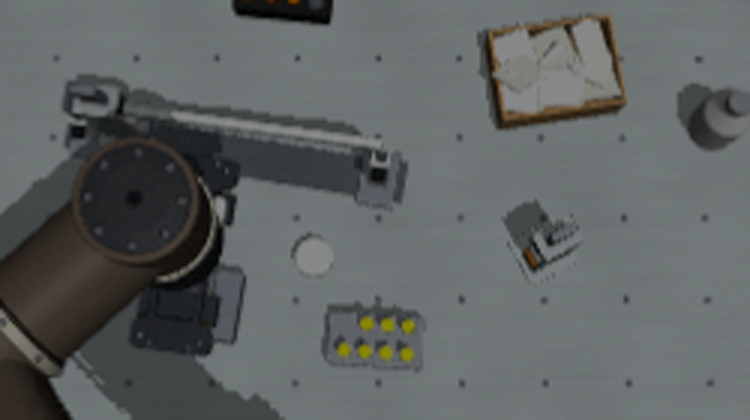

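```bash
python3 - <<'E'
from view import *
x,y,w=np.load("sw.npy");a=grab_frame("scene")
for th in(-.42,.3,.42):
    print(th,((proj(a,L2W([x,y,w,0],[.052*np.sin(th),0,.044+.052*np.cos(th)]))[0]-[240,200])*5).round())
up=R.from_euler("z",L[2])*R.from_euler("x",-.14)
for ly in(.125,.135):
    s=L2W(L,[0,ly,L[3]+.0056-ly*np.tan(.14)])[0]
    for z in(.077,): print(ly,[((proj(a,s+up.apply([sx,sy,z]))[0]-[240,200])*5).round().tolist() for sx,sy in((.005,.015),(-.005,.015),(.005,-.015))])
job_done()
E
```

```text
-0.42 [457. 101.]
0.3 [401. 117.]
0.42 [392. 122.]
0.125 [[239.0, 261.0], [259.0, 255.0], [214.0, 205.0]]
0.135 [[248.0, 281.0], [268.0, 274.0], [222.0, 224.0]]
the job is handed in; nothing more can be done
```

I hung the tube carrier on the upper third of the rail and let it roll to the stop on its own. I then flipped the switch and handed the job in at about 23 s. No verdict was reported, so the outcome below rests on my own checks.

**What I did**
- **Hanging:** I gripped the carrier by its fin, tilted it 0.14 rad to match the slope and entered the rail sideways at about lane y = -0.10. I lowered it until the rail took the wheels while I still held it. I pushed down a little further than needed: the wrist force peaked at about 26 N, including about 11 N sideways. I eased that to about 1 N with the rail still carrying most of the carrier's weight, then opened the jaws.
- **Rolling:** The hand did not touch the carrier after release.
- **Switch:** I pushed the toggle across with one finger and lifted the hand clear.

**Last checks**
- **Carrier:** It sits against the stop and looks the same in the scene pictures from t ≈ 17.6 s, t ≈ 18 s and the last one. The nearest top corners of its fin match the position predicted for seat y ≈ 0.135 (within about 1 pixel of the camera picture; a seat at 0.125 would be about 4 off).
- **Toggle:** Its ball is within about 1 pixel of where "on" should put it.
- **Other objects:** The rack, pot, flask carrier, swab box and bottle looked unmoved. The beaker was not in the last pictures, but the arm did not go near it after its first swing.

**One disagreement:** the rail was about 5–6 mm higher by touch than I had estimated from the pictures. The carrier model I overlaid was off by a similar amount, so I put this down to camera calibration.

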